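Candle the brown egg

TASK

Candle the brown egg: first switch the lamp on by pressing the white-dotted end of its rocker fully down, then lift the egg out of its wire ring and hold it still in the air before the tilted lamp head, blunt end towards the lens, centred and in line with the beam, about one centimetre off the rubber cup and never knocking it. Grip the raw egg gently, with no more than 40 N, do not drop it, and leave the two white eggs and the lamp head as they are. The program finishes while the fingers alone are still holding the egg there, with the lamp left on.

Things in the scene. Friction and masses are not known exactly. Their poses are not given: they have to be found in the camera images.
- brown_egg: brown hen's egg, 57 mm long, 44 mm thick, lying level in its wire ring; origin at the middle of its long axis (53 mm above the worktop at the start), x axis along the egg towards its blunt end. About 60 g. Take it across its middle from above: over 30 mm are free on both sides for the fingers, which may reach beside the ring to 20 mm above the worktop. Lift it straight up
- brown_egg_blunt (a point): point on the brown egg's shell at the tip of the blunt (rounder) end, 28.5 mm from the egg's middle
- white_egg_a: off-white hen's egg, 57 mm long, 44 mm thick, lying level in its wire ring; origin at the middle of its long axis (53 mm above the worktop at the start), x axis along the egg towards its blunt end; stays where it is
- white_egg_b: the other off-white egg, the same; stays where it is
- egg_stand: fixed bamboo board 100 x 250 x 14 mm with three oval steel-wire rings (44 x 34 mm outside, tops 36 mm above the worktop) in a row at y = -80, 0, 80 mm. Origin at the middle of its underside; each egg lies along the stand's x axis, all blunt ends towards +x (away from the robot). Which ring holds the brown egg varies
- candling_lamp: fixed egg-candling lamp: a white foot 90 x 210 x 24 mm (origin at the middle of its underside; it faces -x, towards the robot), a post near its right (-y) end carrying the lamp head between two cheeks about 195 mm up, and the rocker switch near its left (+y) end, 130 mm from the post
- lamp_mouth (a point): middle of the front of the lamp's black rubber cup (39 mm across, pale lens inside), 172 to 188 mm above the worktop. The white head behind is 54 mm across, 90 mm long, on a stiff hinge, nodding down 0.12 to 0.34 rad, another angle each time. The frame turns with the head: x points into the lamp along the beam axis (light comes out along -x), y is level, to the left
- lamp_switch (a joint): rocker switch of the lamp, stays where it is left: 0 = off (the white-dotted left end stands up), 0.30 rad = fully on (that end pressed down); about 2 N at the press point moves it
- switch_press (a point): point to press: top of the white-dotted (+y) half of the rocker, 14 mm from its pivot, 37 mm above the worktop when off; it sinks 4 mm. The black rocker is 24 mm wide (along the lamp's x) and 46 mm long (y), on the lamp's foot, whose top is 24 mm above the worktop

How it is judged:
On the way, in this order (a step that is already met when the one before it is completed fails the run):
1. the lamp is switched on (value of joint lamp_switch above 0.22 rad and distance of brown_egg from where it was at the start of the episode below 0.01 m), for 0.2 s.
2. the brown egg is lifted clear of its ring by the fingers alone (height (world z) of brown_egg above 0.085 m and contact force between brown_egg and the fingers above 1 N and contact force between brown_egg and egg_stand below 0.1 N), for 0.1 s.
At the end, for the whole second after the job is handed in: the brown egg is held still in the air by the fingers alone, blunt end 3 to 22 mm before the cup, within 10 mm of the beam axis and 10 degrees of its direction, not touching the lamp; rocker on (over 0.22 rad); lamp head within 6 mm and white eggs within 15 mm of their start (value of joint lamp_switch above 0.22 rad and contact force between brown_egg and the fingers above 1 N and height (world z) of brown_egg above 0.09 m and contact force between brown_egg and candling_lamp below 0.3 N and contact force between brown_egg and egg_stand below 0.1 N and x of brown_egg_blunt in the frame of lamp_mouth between -0.022 and -0.003 m and y of brown_egg_blunt in the frame of lamp_mouth between -0.01 and 0.01 m and z of brown_egg_blunt in the frame of lamp_mouth between -0.01 and 0.01 m and angle between the x axis of brown_egg and the x axis of lamp_mouth, either way round below 0.17 rad and linear speed of brown_egg below 0.02 m/s and angular speed of brown_egg below 0.2 rad/s and distance of lamp_mouth from where it was at the start of the episode below 0.006 m and distance of each of white_egg_a, white_egg_b from where it was at the start of the episode below 0.015 m); the arm keeps its last pose, push and grip.
It fails at once if the brown egg is squeezed too hard (the forces of both fingers together over 90 N: 45 N a finger) (contact force between brown_egg and the fingers above 90 N).
It fails at once if the brown egg is dropped on to the worktop (height (world z) of brown_egg below 0.03 m).
It fails at once if the brown egg knocks against the lamp (more than 3 N) (contact force between brown_egg and candling_lamp above 3 N).
It fails at once if a white egg is pushed out of its place (distance of any of white_egg_a, white_egg_b from where it was at the start of the episode above 0.02 m).
It fails at once if the lamp's head is pushed out of its place (distance of lamp_mouth from where it was at the start of the episode above 0.012 m).
It also fails if it takes over 48 s, if anything falls off the work surface, if the arm or the gripper's body presses on something with over 40 N, if the wrist force passes 120 N, or if a joint passes its speed limit or range.

ROBOT

A 6-joint arm with a two-finger parallel gripper is mounted at the origin on a cart in front of the work surface, level with it; the furniture and walls round the work are solid. World frame = base frame: x ahead of the robot, y to its left, z up, the work surface at z = 0. Lengths are in m, angles in rad, forces in N, time in s.
With the tool pointing down it reaches from about 0.35 to 0.775 m from the base axis. Payload 5.5 kg.
Tool frame: the origin (TCP) lies at the very end of the fingers, on their centre line; the grasp point (between the pads) lies 19 mm behind it; z points along the fingers, y is the line along which they close (so a half turn about z gives the same grasp; the last joint's range is limited). The gripper opens to 85 mm and grips with 20 to 120 N. Pads are 22 mm wide; open, the fingers measure 114 mm over their backs; the gripper's body (76 mm by 85 mm) begins 54 mm behind the grasp point. The pads swing forward as they close: fully open they stand 13 mm farther back than shut.
Start: joints at [1.168, 0.313, 0.046, 1.304, 0, 1.431], TCP at [0.149, 0.555, 0.231] pointing down, gripper open.
Joint ranges: [-2.76, 2.76], [-0.86, 1.69], [-1.03, 1.26], [-2.2, 2.34], [-1.47, 1.5], [-3.14, 3.14]. Speed limits (rad/s): [2.57, 2.57, 3.14, 3.14, 3.14, 3.14].

INTERFACE

Orientations are given as a unit quaternion [w, x, y, z].
In Python, from workcell import env, imaging, ticket gives the robot as it stands. The module is installed in compiled form; this text tells all that it offers.
- The arm moves only by the tool apply_moves, never from a script. Its argument "rows" is a list of rows, each an object with "xyz": the shift along the tool's x, y, z in mm, a list of three; "turn": the turn, a rotation vector about the tool's x, y, z in rad, a list of three; "grip": the opening, from 0 (shut) to 1 (fully open). A call has 1 to 12 rows; each row is the pose to reach, as a shift and turn from the pose commanded when the call began, along the tool's axes at that moment; what a row does not reach only later rows make up. A row lasts 1/12 s, in which the tool goes at most 41.7 mm and 7.16 degrees, less where a joint would pass 70% of its speed; a pose out of reach is approached as far as the arm can. A call with a gripper value outside its range is refused whole. The fingers move at their own pace and stop on an object; "force" is the grip in N (left out, the last holds). Time passes only in rows, so rows that repeat a pose let the fingers close. It gives the time, the measured TCP pose, the force, the opening and the grip force at its end, in the units of the state.
- env.get_state(): the state, without advancing time (a new reading comes with each control period).
- imaging.read_camera(name): name is "side" or "top" or "wrist"; returns a dict with "color" (480x640x3 uint8, blue, green, red), "z_map" (480x640 float32, m along the optical axis (not along the pixel's ray), 0 where there is no reading), "camera_matrix" (3x3 intrinsics, pixels), "view" (4x4, takes a point from world to camera coordinates). Camera axes: x right, y down, z forward; pixel columns grow to the right and rows downward; lengths in m; the calibration is good to about 2 mm. A picture is of the moment at which its call begins.
- ticket.hand_in(): hands the job in; it is judged then, once.
The state is a dict: "clock": time; "joint_pos": joint angles; "qvel": joint speeds; "tau": joint torques, N m; "tcp_pos": TCP position; "orientation": TCP orientation; "wrist_force": force on the tool from outside, world axes, zero at the start; "ft_torque": the same for the moment, N m; "finger_gap": finger opening in m; "grip_force": force on a finger pad.
Only numpy, scipy, OpenCV 4.12 (cv2) and the standard library are available. Lean on these libraries where they do the work, as an engineer would, in place of code of your own. Each camera call takes 0.05 s, during which the arm holds its last target. There are 200 camera calls.

## Working session

There is one attempt and no reset: what is moved stays moved. The work goes in short steps, Python scripts to look and compute and a tool call to move; the robot and the scene stay as the last step left them, time stands still between calls to the robot, and variables do not carry over. Pictures are saved under pics/ and viewed, at most 10 in all, crops included, and the job is handed in when it is done.

Besides the shell and the picture viewer there is one more tool, called after ">>>" as name(argument=value, ...), one argument or row to a line, values as JSON. apply_moves: Moves the arm, as the interface text tells. Its arguments: {"type":"object","properties":{"rows":{"type":"array"},"force":{"type":"number"}},"required":["rows"]}

```bash
mkdir -p pics; python3 - <<'E'
from workcell import env, imaging
import cv2,numpy as np,pickle
s=env.get_state();print({k:np.round(v,3) for k,v in s.items()})
d={n:imaging.read_camera(n) for n in("side","top")}
pickle.dump(d,open('d0.pkl','wb'))
for n in d:
  cv2.imwrite(f'pics/{n}0.png',d[n]['color']);print(n,np.round(d[n]['camera_matrix'],1).tolist(),np.round(d[n]['view'],3).tolist())
E
```

```text
{'clock': np.float64(0.0), 'joint_pos': array([1.168, 0.314, 0.045, 1.304, 0.   , 1.431]), 'qvel': array([-0.001, -0.001,  0.001, -0.   , -0.   , -0.001]), 'tau': array([ 0.0000e+00, -4.8063e+01,  2.9853e+01,  2.0000e-02,  0.0000e+00,
        0.0000e+00]), 'tcp_pos': array([0.149, 0.555, 0.23 ]), 'orientation': array([-0.   ,  0.131,  0.991, -0.001]), 'wrist_force': array([ 0.135, -0.234, -0.36 ]), 'ft_torque': array([ 0.023,  0.051, -0.102]), 'grip_force': np.float64(0.0), 'finger_gap': np.float64(0.085)}
side [[487.7, 0.0, 320.7], [0.0, 487.7, 240.4], [0.0, 0.0, 1.0]] [[-0.997, -0.078, 0.005, 0.562], [-0.054, 0.638, -0.768, 0.098], [0.057, -0.766, -0.64, 0.94], [0.0, 0.0, 0.0, 1.0]]
top [[537.1, 0.0, 317.7], [0.0, 537.1, 244.0], [0.0, 0.0, 1.0]] [[-0.029, -1.0, 0.007, 0.075], [-0.993, 0.028, -0.113, 0.55], [0.113, -0.01, -0.994, 0.928], [0.0, 0.0, 0.0, 1.0]]
```

View pics/side0.png

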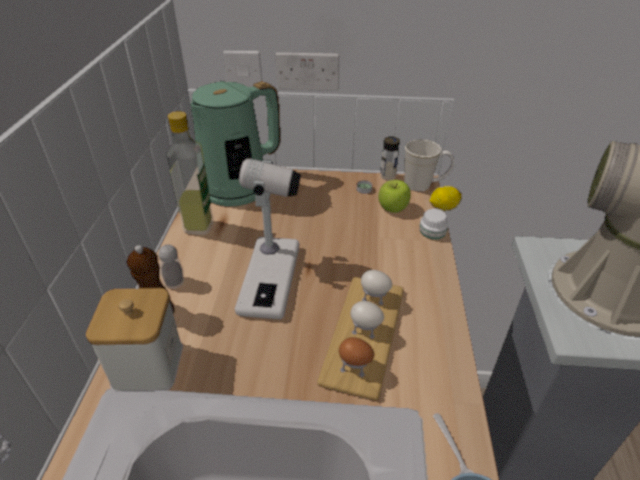

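View pics/top0.png

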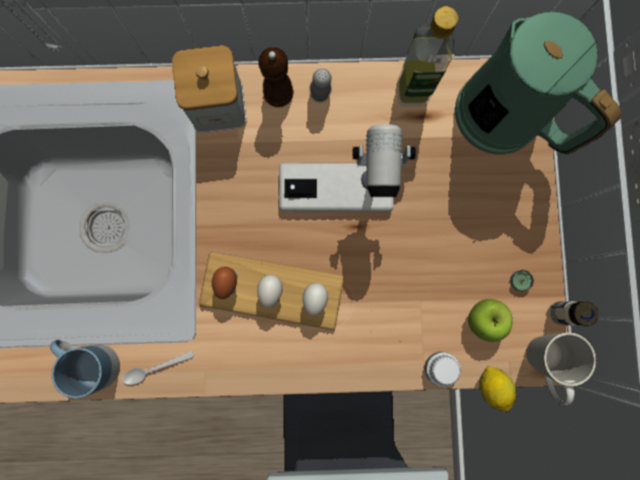

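The side view shows the brown egg at (356,351), the white eggs at (366,315) and (376,284), the lamp cup near (295,183) and the rocker near (264,294). The top view shows the brown egg at (224,282), the rocker at (301,188) with its white dot at (292,187), and the lamp head at (384,160).

```bash
cat >h.py <<'E'
import numpy as np,cv2
def ray(c,u,v):
    V=np.array(c['view']);R=V[:3,:3];K=np.array(c['camera_matrix'])
    return -R.T@V[:3,3], R.T@np.linalg.inv(K)@np.array([u,v,1.])
def plane(c,u,v,z):
    o,d=ray(c,u,v);return o+d*(z-o[2])/d[2]
def tri(c1,p1,c2,p2):
    o1,d1=ray(c1,*p1);o2,d2=ray(c2,*p2)
    t=np.linalg.lstsq(np.c_[d1,-d2],o2-o1,rcond=None)[0]
    a=o1+d1*t[0];b=o2+d2*t[1];return (a+b)/2,np.linalg.norm(a-b)
def cloud(c,m):
    v,u=np.nonzero(m&(c['z_map']>0));z=c['z_map'][v,u];V=np.array(c['view'])
    P=(np.linalg.inv(c['camera_matrix'])@np.vstack([u,v,np.ones(len(u))]))*z
    return (V[:3,:3].T@(P-V[:3,3:4])).T
def box(c,x0,y0,x1,y1):
    m=np.zeros(c['z_map'].shape,bool);m[y0:y1,x0:x1]=1;return m
def cen(m):
    n,l,s,ce=cv2.connectedComponentsWithStats(m.astype(np.uint8));i=1+np.argmax(s[1:,4]);return ce[i],l==i
E
python3 - <<'E'
from h import *;import pickle
d=pickle.load(open('d0.pkl','rb'));T,S=d['top'],d['side']
def egg(c,b):
    h=cv2.cvtColor(c['color'],cv2.COLOR_BGR2HSV);return cen(box(c,*b)&((h[...,0]<10)|(h[...,0]>172))&(h[...,1]>150))
(a,ma),(b,mb)=egg(T,(205,260,245,305)),egg(S,(330,330,385,372))
print('egg',a,b,ma.sum(),mb.sum(),tri(T,a,S,b),plane(T,*a,.053),plane(S,*b,.053))
# white eggs top
g=T['color'].min(2)
w=[]
for bx in [(255,270,285,312),(300,278,332,320)]:
    ce,m=cen(box(T,*bx)&(g>110));w.append(plane(T,*ce,.053));print('white',ce,m.sum(),w[-1])
# board
h=cv2.cvtColor(T['color'],cv2.COLOR_BGR2HSV)
# foot: cloud points at height .024
P=cloud(T,box(T,270,150,420,225));F=P[(abs(P[:,2]-.024)<.005)]
fr=cv2.minAreaRect((F[:,:2]*1000).astype(np.float32));print('foot',fr,len(F))
r=[plane(T,*cen(box(T,280,172,320,205)&(T['color'].max(2)<60))[0],.033)];print('rocker',r)
ce,m=cen(box(T,284,178,300,198)&(g>110));print('dot',ce,m.sum(),plane(T,*ce,.037))
for n,c,b in(('T',T,(350,115,420,205)),('S',S,(235,150,305,205))):
    P=cloud(c,box(c,*b));P=P[(P[:,2]>.15)&(P[:,2]<.3)];print(n,len(P),P.min(0),P.max(0))
P=cloud(T,box(T,195,245,350,335));F=P[abs(P[:,2]-.014)<.004]
print('board',cv2.minAreaRect((F[:,:2]*1000).astype(np.float32)),len(F))
im=np.hstack([cv2.resize(S['color'][145:215,230:310],None,fx=5,fy=5,interpolation=2),cv2.resize(T['color'][115:205,350:425],(292,350),interpolation=2)])
cv2.imwrite('pics/crop.png',im)
E
```

```text
egg [233. 287.] [368.5 357.5] 1 2 (array([0.47504967, 0.21231685, 0.026213  ]), np.float64(0.010304885978513149)) [0.4791662  0.20774699 0.053     ] [0.47169483 0.23314872 0.053     ]
white [269.22803738 288.18691589] 535 [0.47532256 0.1453167  0.053     ]
white [315.14849624 296.53759398] 532 [0.45868528 0.06648176 0.053     ]
foot ((657.30078125, 23.763748168945312), (207.05242919921875, 86.95823669433594), 87.90725708007812) 3895
rocker [array([0.65332843, 0.08745818, 0.033     ])]
dot [291.05882353 178.05882353] 17 [0.67214485 0.10369745 0.037     ]
T 2862 [ 0.60073201 -0.08863093  0.15341872] [0.7067419  0.00521841 0.22826876]
S 1890 [ 0.60485015 -0.08760078  0.15907391] [0.71377357 0.0069071  0.22875769]
board ((472.2909851074219, 145.50457763671875), (249.2545166015625, 99.19351959228516), 78.12510681152344) 5345
```

View pics/crop.png

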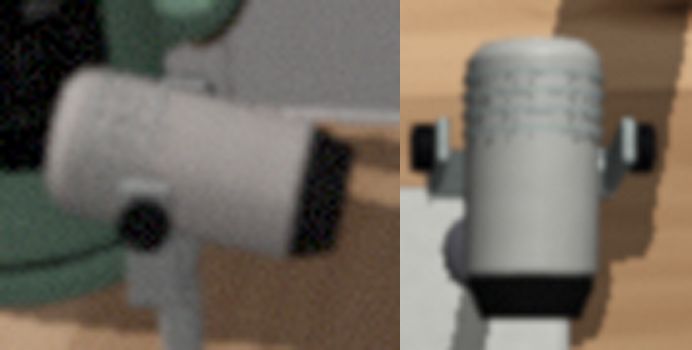

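The crop shows the head in both views. It nods down about 12°, with the black cup at its front, tapering towards the mouth.

```bash
python3 - <<'E'
from h import *;import pickle
from scipy.optimize import least_squares
d=pickle.load(open('d0.pkl','rb'));T,S=d['top'],d['side']
for n,c,p in(('T',T,(224,282)),('S',S,(356,351))):print(n,c['color'][p[1],p[0]])
def egg(c,b):
    B=c['color'].astype(int);return cen(box(c,*b)&(B[...,2]>2.2*B[...,1])&(B[...,2]>45))
(a,ma),(b,mb)=egg(T,(205,260,245,305)),egg(S,(330,330,385,372))
print('egg',a,b,ma.sum(),mb.sum(),tri(T,a,S,b),plane(T,*a,.053),plane(S,*b,.053))
for n,c,m in(('T',T,ma),('S',S,mb)):
    P=cloud(c,m);print(n,P[:,2].max(),np.median(P,0))
g=T['color'].min(2);m=box(T,287,182,298,193)&(g>90);ce,_=cen(m);print('dot',ce,m.sum(),plane(T,*ce,.037))
k=box(T,280,172,320,205)&(T['color'].max(2)<60);q=np.argwhere(cen(k)[1])[:,::-1]
print('rocker rect',[plane(T,*x,.034).round(4) for x in cv2.boxPoints(cv2.minAreaRect(q.astype(np.float32)))])
ps=[];bs=[]
for c,bx in((T,(366,125,402,203)),(S,(236,153,304,203))):
    L=c['color'];M=box(c,*bx);x=cloud(c,M&(L.min(2)>75));y=cloud(c,M&(L.max(2)<55))
    f=lambda P:P[(P[:,2]>.145)&(P[:,2]<.24)&(P[:,0]>.58)&(P[:,0]<.73)&(abs(P[:,1]+.04)<.04)]
    ps.append(f(x));bs.append(f(y))
def ax(t):return np.array([np.cos(t[1])*np.cos(t[0]),np.cos(t[1])*np.sin(t[0]),np.sin(t[1])])
def fit(P):
    def r(t):
        v=P-[.65,t[2],t[3]];return np.linalg.norm(np.cross(v,ax(t)),axis=1)-.027
    return least_squares(r,[0,.2,-.04,.19],loss='soft_l1',f_scale=.002)
for nm,P in(('T',ps[0]),('S',ps[1]),('both',np.vstack(ps))):
    s=fit(P);t=s.x;e=ax(t);res=s.fun;print(nm,len(P),t.round(4),'medabs',np.median(abs(res)))
    for B in bs:
        v=B-[.65,t[2],t[3]];h=v@e;rr=np.linalg.norm(np.cross(v,e),axis=1);h=h[rr<.03]
        l=np.percentile(h,[1,3,10]);print('  cup front s',len(h),l.round(4),'mouth',(np.array([.65,t[2],t[3]])+e*l[1]).round(4))
    v=P-[.65,t[2],t[3]];h=(v@e)[abs(res)<.004];print('  white s range',np.percentile(h,[1,99]).round(4))
E
```

```text
T [ 46  77 136]
S [ 54  88 140]Traceback (most recent call last):
  File "<stdin>", line 7, in <module>
  File "<stdin>", line 6, in egg
  File "h.py", line 18, in cen
    n,l,s,ce=cv2.connectedComponentsWithStats(m.astype(np.uint8));i=1+np.argmax(s[1:,4]);return ce[i],l==i
                                                                      ~~~~~~~~~^^^^^^^^^
    return _wrapfunc(a, 'argmax', axis=axis, out=out, **kwds)
    return bound(*args, **kwds)
ValueError: attempt to get argmax of an empty sequence
```

```bash
cat >m.py <<'E'
from h import *;import pickle
from scipy.optimize import least_squares
d=pickle.load(open('d0.pkl','rb'));T,S=d['top'],d['side']
def egg(c,b):
    B=c['color'].astype(int);return cen(box(c,*b)&(B[...,2]>1.55*B[...,1])&(B[...,2]>45))
(a,ma),(b,mb)=egg(T,(205,260,245,305)),egg(S,(330,330,385,372))
print('egg',a,b,ma.sum(),mb.sum(),tri(T,a,S,b),plane(T,*a,.053),plane(S,*b,.053))
for n,c,m in(('T',T,ma),('S',S,mb)):
    P=cloud(c,m);print(n,P[:,2].max(),np.median(P,0))
g=T['color'].min(2);m=box(T,287,182,298,193)&(g>90);
if m.any():ce,_=cen(m);print('dot',ce,m.sum(),plane(T,*ce,.037))
k=box(T,280,172,320,205)&(T['color'].max(2)<60);q=np.argwhere(cen(k)[1])[:,::-1]
print('rocker rect',[plane(T,*x,.034).round(4) for x in cv2.boxPoints(cv2.minAreaRect(q.astype(np.float32)))])
ps=[];bs=[]
for c,bx in((T,(366,125,402,203)),(S,(236,153,304,203))):
    L=c['color'];M=box(c,*bx);x=cloud(c,M&(L.min(2)>75));y=cloud(c,M&(L.max(2)<55))
    f=lambda P:P[(P[:,2]>.145)&(P[:,2]<.24)&(P[:,0]>.58)&(P[:,0]<.73)&(abs(P[:,1]+.04)<.04)]
    ps.append(f(x));bs.append(f(y))
def ax(t):return np.array([np.cos(t[1])*np.cos(t[0]),np.cos(t[1])*np.sin(t[0]),np.sin(t[1])])
def fit(P):
    def r(t):
        v=P-[.65,t[2],t[3]];return np.linalg.norm(np.cross(v,ax(t)),axis=1)-.027
    return least_squares(r,[0,.2,-.04,.19],loss='soft_l1',f_scale=.002)
for nm,P in(('T',ps[0]),('S',ps[1]),('both',np.vstack(ps))):
    s=fit(P);t=s.x;e=ax(t);res=s.fun;print(nm,len(P),t.round(4),'medabs',np.median(abs(res)))
    for B in bs:
        v=B-[.65,t[2],t[3]];h=v@e;rr=np.linalg.norm(np.cross(v,e),axis=1);h=h[rr<.03]
        l=np.percentile(h,[1,3,10]);print('  cup front s',len(h),l.round(4),'mouth',(np.array([.65,t[2],t[3]])+e*l[1]).round(4))
    v=P-[.65,t[2],t[3]];h=(v@e)[abs(res)<.004];print('  white s range',np.percentile(h,[1,99]).round(4))
E
python3 m.py
```

```text
egg [223.6489726  281.98972603] [356.29475309 351.81018519] 584 648 (array([0.4895121 , 0.22374213, 0.0526289 ]), np.float64(0.0024659073148904555)) [0.48826508 0.22378165 0.053     ] [0.49075121 0.22388826 0.053     ]
T 0.07580869082418121 [0.48747873 0.22142807 0.067792  ]
S 0.07713362124427799 [0.49091404 0.23546944 0.06706409]
dot [292.21052632 186.36842105] 19 [0.65686949 0.10198842 0.037     ]
rocker rect [array([0.6696, 0.1148, 0.034 ]), array([0.6681, 0.0607, 0.034 ]), array([0.637 , 0.0616, 0.034 ]), array([0.6384, 0.1155, 0.034 ])]
T 2013 [-0.0337  0.1884 -0.0416  0.1891] medabs 0.0008968995564607
  cup front s 310 [-0.0451 -0.0438 -0.0435] mouth [ 0.607  -0.0402  0.1809]
  cup front s 195 [-0.0418 -0.0414 -0.0402] mouth [ 0.6094 -0.0402  0.1813]
  white s range [-0.0278  0.0562]
S 1488 [-0.0251  0.1938 -0.0421  0.1905] medabs 0.0012067410710946917
  cup front s 310 [-0.0453 -0.0439 -0.0438] mouth [ 0.6069 -0.0411  0.1821]
  cup front s 195 [-0.0419 -0.0415 -0.0403] mouth [ 0.6093 -0.0411  0.1825]
  white s range [-0.0252  0.0604]
both 3501 [-0.0284  0.1919 -0.0417  0.1894] medabs 0.001126790361796564
  cup front s 310 [-0.0451 -0.0437 -0.0436] mouth [ 0.6071 -0.0404  0.1811]
  cup front s 195 [-0.0417 -0.0414 -0.0401] mouth [ 0.6094 -0.0405  0.1815]
  white s range [-0.0277  0.0589]
```

Everything agrees: the mouth is at (0.608, -0.0405, 0.1813) with the beam at yaw -0.03 and pitch 0.19. The egg is at (0.4885, 0.224), the stand yaw is -0.208, and the rocker pivot is at about (0.654, 0.088).

```bash
cat >go.py <<'E'
import sys,numpy as np
from scipy.spatial.transform import Rotation as R
from workcell import env
def rel(p,yaw,pitch):
    s=env.get_state();q=s['orientation'];C=R.from_quat(np.r_[q[1:],q[0]])
    # tool: x=-egg x, y=+egg y, z down ; egg frame yaw then nose-up pitch
    E=R.from_euler('z',yaw)*R.from_euler('y',-pitch)
    G=E*R.from_matrix(np.diag([-1.,1,-1]))
    print('at',np.round(s['tcp_pos'],4),'xyz mm',np.round(C.inv().apply(np.array(p)-s['tcp_pos'])*1000,1),'turn',np.round((C.inv()*G).as_rotvec(),3),'gap',round(float(s['finger_gap']),4),'gf',s['grip_force'],'wf',np.round(s['wrist_force'],1),'j',np.round(s['joint_pos'],2),'t',round(float(s['clock']),2))
if __name__=='__main__':
    a=list(map(float,sys.argv[1:]));rel(a[:3],a[3],a[4])
E
python3 go.py .655 .112 .1 -.208 0
```

```text
at [0.1492 0.5548 0.2305] xyz mm [-603.5 -296.   130.8] turn [-0.002 -0.    -0.055] gap 0.0855 gf 0.0 wf [-0.9 -0.1 -1.2] j [1.17 0.31 0.05 1.3  0.   1.43] t 0.1
```

>>> apply_moves(
  rows=[
    {"xyz": [-35,-17,0],"turn": [0,0,-0.05],"grip": 0},
    {"xyz": [-70,-34,0],"turn": [0,0,-0.05],"grip": 0},
    {"xyz": [-105,-51,0],"turn": [0,0,-0.05],"grip": 0},
    {"xyz": [-140,-68,0],"turn": [0,0,-0.05],"grip": 0},
    {"xyz": [-175,-85,0],"turn": [0,0,-0.05],"grip": 0},
    {"xyz": [-210,-102,0],"turn": [0,0,-0.05],"grip": 0},
    {"xyz": [-245,-119,0],"turn": [0,0,-0.05],"grip": 0},
    {"xyz": [-280,-136,0],"turn": [0,0,-0.05],"grip": 0},
    {"xyz": [-315,-153,0],"turn": [0,0,-0.05],"grip": 0},
    {"xyz": [-350,-170,0],"turn": [0,0,-0.05],"grip": 0},
    {"xyz": [-385,-187,0],"turn": [0,0,-0.05],"grip": 0},
    {"xyz": [-420,-204,0],"turn": [0,0,-0.05],"grip": 0},
  ],
)

```text
clock: 1.1
tcp_pos: [0.5029, 0.2476, 0.231]
orientation: [-0.0, 0.106, 0.994, -0.0]
wrist_force: [0.2, 0.8, 0.8]
finger_gap: 0.0
grip_force: 0.0
```

```bash
python3 go.py .655 .112 .09 -.208 0
```

```text
at [0.5029 0.2476 0.231 ] xyz mm [-177.4 -100.3  140.9] turn [-0.    -0.001 -0.005] gap 0.0 gf 0.0 wf [0.2 0.8 0.8] j [0.31 0.29 0.01 1.29 0.   0.53] t 1.1
```

>>> apply_moves(
  rows=[
    {"xyz": [-30,-17,10],"turn": [0,0,0],"grip": 0},
    {"xyz": [-60,-34,20],"turn": [0,0,0],"grip": 0},
    {"xyz": [-90,-51,35],"turn": [0,0,0],"grip": 0},
    {"xyz": [-120,-68,50],"turn": [0,0,0],"grip": 0},
    {"xyz": [-150,-85,70],"turn": [0,0,0],"grip": 0},
    {"xyz": [-170,-97,95],"turn": [0,0,0],"grip": 0},
    {"xyz": [-177,-100,120],"turn": [0,0,0],"grip": 0},
    {"xyz": [-177,-100,141],"turn": [0,0,0],"grip": 0},
    {"xyz": [-177,-100,141],"turn": [0,0,0],"grip": 0},
  ],
)

```text
clock: 1.85
tcp_pos: [0.6506, 0.1129, 0.0841]
orientation: [-0.005, 0.107, 0.994, -0.001]
wrist_force: [-0.8, -0.6, -1.0]
finger_gap: -0.0001
grip_force: 0.0
```

```bash
python3 - <<'E'
from h import *
from workcell import imaging
import pickle
d={n:imaging.read_camera(n) for n in('wrist','side')};pickle.dump(d,open('d1.pkl','wb'))
cv2.imwrite('pics/w1.png',np.hstack([cv2.resize(d['wrist']['color'],(480,360)),cv2.resize(d['side']['color'][220:340,210:316],(318,360))]))
E
python3 go.py .655 .112 .033 -.208 0
```

```text
at [0.6527 0.114  0.0892] xyz mm [-2.9 -1.4 56.2] turn [-0.001 -0.003 -0.005] gap -0.0003 gf 0.0 wf [-0.4 -0.4  1. ] j [0.05 0.55 0.06 1.08 0.   0.26] t 1.95
```

View pics/w1.png

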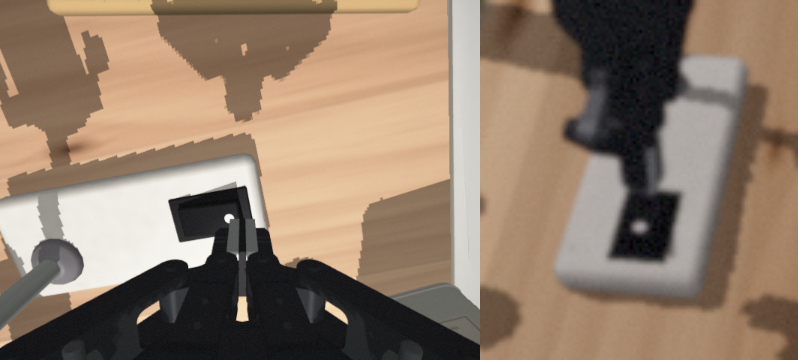

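The wrist view shows shut, narrow fingertips just behind the white dot (229,218), over the outer end of the rocker. I'll shift 8 mm inwards and press.

>>> apply_moves(
  rows=[
    {"xyz": [-4,-8,20],"turn": [0,0,0],"grip": 0},
    {"xyz": [-4,-8,35],"turn": [0,0,0],"grip": 0},
    {"xyz": [-4,-8,45],"turn": [0,0,0],"grip": 0},
    {"xyz": [-4,-8,49],"turn": [0,0,0],"grip": 0},
    {"xyz": [-4,-8,52],"turn": [0,0,0],"grip": 0},
    {"xyz": [-4,-8,54],"turn": [0,0,0],"grip": 0},
    {"xyz": [-4,-8,56],"turn": [0,0,0],"grip": 0},
    {"xyz": [-4,-8,57],"turn": [0,0,0],"grip": 0},
    {"xyz": [-4,-8,57],"turn": [0,0,0],"grip": 0},
    {"xyz": [-4,-8,57],"turn": [0,0,0],"grip": 0},
  ],
)

```text
clock: 2.78
tcp_pos: [0.6568, 0.106, 0.0342]
orientation: [0.001, 0.106, 0.994, 0.001]
wrist_force: [-0.5, 2.6, 3.2]
finger_gap: 0.0003
grip_force: 1.8
```

>>> apply_moves(
  rows=[
    {"xyz": [0,0,1],"turn": [0,0,0],"grip": 0},
    {"xyz": [0,0,2],"turn": [0,0,0],"grip": 0},
    {"xyz": [0,0,3],"turn": [0,0,0],"grip": 0},
    {"xyz": [0,0,3],"turn": [0,0,0],"grip": 0},
    {"xyz": [0,0,3],"turn": [0,0,0],"grip": 0},
  ],
)

```text
clock: 3.2
tcp_pos: [0.657, 0.106, 0.0327]
orientation: [0.001, 0.106, 0.994, 0.001]
wrist_force: [-3.4, 3.9, 13.4]
finger_gap: -0.0004
grip_force: 7.0
```

The force rose to 13 N, so the rocker is at its stop. I'll retreat and check the lamp.

>>> apply_moves(
  rows=[
    {"xyz": [0,0,-15],"turn": [0,0,0],"grip": 0},
    {"xyz": [0,0,-45],"turn": [0,0,0],"grip": 0},
    {"xyz": [0,0,-80],"turn": [0,0,0],"grip": 0},
    {"xyz": [30,20,-110],"turn": [0,0,0],"grip": 0.75},
    {"xyz": [60,45,-125],"turn": [0,0,0],"grip": 0.75},
    {"xyz": [95,60,-125],"turn": [0,0,0],"grip": 0.75},
    {"xyz": [125,75,-125],"turn": [0,0,0],"grip": 0.75},
    {"xyz": [155,85,-125],"turn": [0,0,0],"grip": 0.75},
    {"xyz": [185,80,-125],"turn": [0,0,0],"grip": 0.75},
    {"xyz": [185,80,-125],"turn": [0,0,0],"grip": 0.75},
  ],
)

```text
clock: 4.03
tcp_pos: [0.4852, 0.2226, 0.1542]
orientation: [-0.003, 0.105, 0.995, -0.002]
wrist_force: [-0.3, 0.5, 0.3]
finger_gap: 0.0639
grip_force: 0.0
```

```bash
python3 - <<'E'
from h import *
from workcell import imaging
import pickle
d={n:imaging.read_camera(n) for n in('wrist','side','top')};pickle.dump(d,open('d2.pkl','wb'))
cv2.imwrite('pics/w2.png',np.hstack([cv2.resize(d['wrist']['color'],(480,360)),cv2.resize(d['side']['color'][150:320,220:370],(318,360))]))
c=d['wrist'];B=c['color'].astype(int)
k=cen((B[...,2]>1.55*B[...,1])&(B[...,2]>45)&(B[...,0]<.7*B[...,1]));print(k[0],k[1].sum(),plane(c,*k[0],.053))
q=np.argwhere(k[1])[:,::-1];print(cv2.fitEllipse(cv2.findContours(k[1].astype(np.uint8),0,1)[0][0]))
print(c['camera_matrix'][0,0],np.round(ray(c,320,240)[0],3))
E
python3 go.py .4885 .224 .031 -.208 0
```

```text
[333.         218.28571429] 7 [0.47106168 0.23272514 0.053     ]
((332.8883056640625, 218.2369842529297), (2.5522055625915527, 4.311519145965576), 179.5266876220703)
380.50713971377064 [0.416 0.239 0.298]
at [0.4925 0.2223 0.1554] xyz mm [  4.4   0.8 124.4] turn [-0.     0.001 -0.005] gap 0.0643 gf 0.0 wf [-0.2 -0.2 -0.5] j [ 0.28  0.28 -0.19  1.1  -0.    0.49] t 4.18
```

View pics/w2.png

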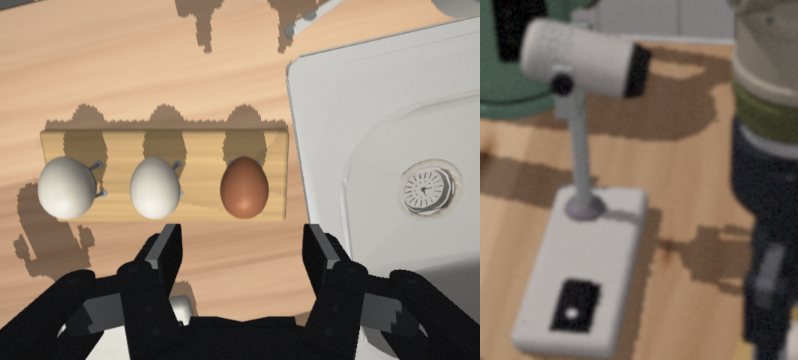

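The wrist view shows the brown egg centred between the fingers at (325,249) in full-resolution pixels. In the side view the rocker's dotted end looks pressed. I'll check both numerically.

```bash
python3 - <<'E'
from h import *
import pickle
d=pickle.load(open('d2.pkl','rb'));d0=pickle.load(open('d0.pkl','rb'))
c=d['wrist'];B=c['color'].astype(int)
k=cen(box(c,270,190,380,310)&(B[...,2]>1.55*B[...,1])&(B[...,2]>45));print(k[0],k[1].sum(),plane(c,*k[0],.053))
for n in('top','side'):
  for D in(d0,d):
    P=cloud(D[n],box(D[n],240,170,320,310));
    f=lambda y:P[(abs(P[:,1]-y)<.006)&(abs(P[:,0]-.655)<.008)&(P[:,2]>.026)&(P[:,2]<.05),2]
    print(n,[(len(f(y)),np.median(f(y)).round(4)) for y in(.102,.074)])
E
```

```text
[307.34259259 250.23148148] 324 [0.48907559 0.21135612 0.053     ]
top [(60, np.float64(0.0365)), (60, np.float64(0.0316))]
top [(56, np.float64(0.0321)), (61, np.float64(0.0361))]
side [(50, np.float64(0.0381)), (38, np.float64(0.0343))]
side [(55, np.float64(0.0342)), (48, np.float64(0.0382))]
```

The rocker's dotted end sank 4.4 mm, so it is on. Next I descend to the egg.

>>> apply_moves(
  rows=[
    {"xyz": [4,1,20],"turn": [0,0,0],"grip": 0.75},
    {"xyz": [4,1,40],"turn": [0,0,0],"grip": 0.75},
    {"xyz": [4,1,60],"turn": [0,0,0],"grip": 0.75},
    {"xyz": [4,1,80],"turn": [0,0,0],"grip": 0.75},
    {"xyz": [4,1,95],"turn": [0,0,0],"grip": 0.75},
    {"xyz": [4,1,107],"turn": [0,0,0],"grip": 0.75},
    {"xyz": [4,1,116],"turn": [0,0,0],"grip": 0.75},
    {"xyz": [4,1,122],"turn": [0,0,0],"grip": 0.75},
    {"xyz": [4,1,124],"turn": [0,0,0],"grip": 0.75},
    {"xyz": [4,1,124],"turn": [0,0,0],"grip": 0.75},
    {"xyz": [4,1,124],"turn": [0,0,0],"grip": 0.75},
  ],
)

```text
clock: 5.1
tcp_pos: [0.4892, 0.2245, 0.0318]
orientation: [0.0, 0.106, 0.994, 0.0]
wrist_force: [0.4, -1.3, 0.1]
finger_gap: 0.0639
grip_force: 0.0
```

```bash
python3 - <<'E'
from h import *
from workcell import imaging
c=imaging.read_camera('wrist')
cv2.imwrite('pics/w3.png',c['color'])
B=c['color'].astype(int);k=cen((B[...,2]>1.55*B[...,1])&(B[...,2]>45)&(c['z_map']<.3));print(k[0],k[1].sum(),plane(c,*k[0],.053))
E
python3 go.py .4885 .224 .031 -.208 0
```

```text
[352.76470588 287.        ] 17 [0.47261043 0.23954119 0.053     ]
at [0.4893 0.2246 0.032 ] xyz mm [ 0.6 -0.8  1. ] turn [ 0.001  0.001 -0.005] gap 0.0641 gf 0.0 wf [ 1.1 -0.9  0.3] j [ 0.28  0.39 -0.37  0.81  0.    0.49] t 5.15
```

View pics/w3.png

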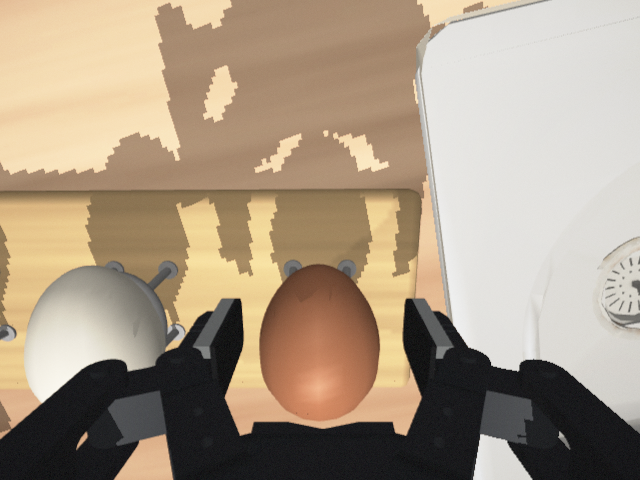

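The egg at (320,342) sits centred between the pads at about (225,345) and (420,345). I'll close gently.

>>> apply_moves(
  force=25,
  rows=[
    {"xyz": [0,-0.5,1],"turn": [0,0,0],"grip": 0.62},
    {"xyz": [0,-0.5,1],"turn": [0,0,0],"grip": 0.55},
    {"xyz": [0,-0.5,1],"turn": [0,0,0],"grip": 0.5},
    {"xyz": [0,-0.5,1],"turn": [0,0,0],"grip": 0.45},
    {"xyz": [0,-0.5,1],"turn": [0,0,0],"grip": 0.4},
    {"xyz": [0,-0.5,1],"turn": [0,0,0],"grip": 0.4},
    {"xyz": [0,-0.5,1],"turn": [0,0,0],"grip": 0.4},
    {"xyz": [0,-0.5,1],"turn": [0,0,0],"grip": 0.4},
    {"xyz": [0,-0.5,1],"turn": [0,0,0],"grip": 0.4},
    {"xyz": [0,-0.5,1],"turn": [0,0,0],"grip": 0.4},
  ],
)

```text
clock: 5.98
tcp_pos: [0.4886, 0.2235, 0.0309]
orientation: [0.0, 0.106, 0.994, -0.0]
wrist_force: [-0.2, -3.8, 5.3]
finger_gap: 0.0418
grip_force: 24.8
```

>>> apply_moves(
  rows=[
    {"xyz": [0,0,-4],"turn": [0,0,0],"grip": 0.4},
    {"xyz": [0,0,-10],"turn": [0,0,0],"grip": 0.4},
    {"xyz": [0,0,-20],"turn": [0,0,0],"grip": 0.4},
    {"xyz": [0,0,-32],"turn": [0,0,0],"grip": 0.4},
    {"xyz": [0,0,-45],"turn": [0,0,0],"grip": 0.4},
    {"xyz": [0,0,-60],"turn": [0,0,0],"grip": 0.4},
    {"xyz": [0,0,-75],"turn": [0,0,0],"grip": 0.4},
    {"xyz": [0,0,-90],"turn": [0,0,0],"grip": 0.4},
    {"xyz": [0,0,-100],"turn": [0,0,0],"grip": 0.4},
    {"xyz": [0,0,-105],"turn": [0,0,0],"grip": 0.4},
    {"xyz": [0,0,-105],"turn": [0,0,0],"grip": 0.4},
  ],
)

```text
clock: 6.9
tcp_pos: [0.4892, 0.2244, 0.1369]
orientation: [0.001, 0.106, 0.994, 0.001]
wrist_force: [-0.3, 0.0, -1.3]
finger_gap: 0.0419
grip_force: 25.4
```

```bash
python3 - <<'E'
from h import *
from workcell import imaging
import pickle
d={n:imaging.read_camera(n) for n in('wrist','side','top')};pickle.dump(d,open('d3.pkl','wb'))
im=d['side']['color'];cv2.imwrite('pics/w4.png',np.hstack([cv2.resize(d['wrist']['color'],(480,360)),cv2.resize(im[230:350,260:366],(318,360))]))
E
python3 go.py .54 .0 .17 -.03 .19
```

```text
at [0.4879 0.2239 0.1346] xyz mm [ -98.2 -207.9  -35.4] turn [-0.018 -0.191 -0.182] gap 0.0421 gf 25.423533394932747 wf [0.5 0.5 0.6] j [ 0.28  0.29 -0.23  1.05  0.    0.49] t 7.05
```

View pics/w4.png

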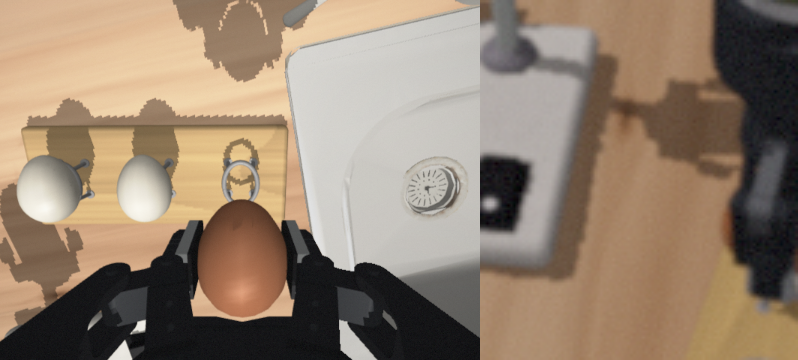

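The egg is lifted and unchanged in the grip, and its ring is empty. Next I go to a stand-off point about 60 mm before the final pose, already turned to the beam.

```bash
python3 go.py .514 -.038 .143 -.031 .192
```

```text
at [0.4879 0.2239 0.1346] xyz mm [ -80.8 -250.5   -8.4] turn [-0.018 -0.193 -0.181] gap 0.0421 gf 25.423533394932747 wf [0.5 0.5 0.6] j [ 0.28  0.29 -0.23  1.05  0.    0.49] t 7.05
```

>>> apply_moves(
  rows=[
    {"xyz": [-5,-14,-2],"turn": [0,0,0],"grip": 0.4},
    {"xyz": [-13,-38,-5],"turn": [-0.002,-0.02,-0.02],"grip": 0.4},
    {"xyz": [-21,-64,-8],"turn": [-0.004,-0.04,-0.04],"grip": 0.4},
    {"xyz": [-29,-90,-8],"turn": [-0.006,-0.06,-0.06],"grip": 0.4},
    {"xyz": [-38,-116,-8],"turn": [-0.008,-0.08,-0.08],"grip": 0.4},
    {"xyz": [-46,-142,-8],"turn": [-0.01,-0.1,-0.1],"grip": 0.4},
    {"xyz": [-54,-168,-8],"turn": [-0.012,-0.12,-0.12],"grip": 0.4},
    {"xyz": [-62,-194,-8],"turn": [-0.014,-0.14,-0.14],"grip": 0.4},
    {"xyz": [-70,-218,-8],"turn": [-0.016,-0.16,-0.16],"grip": 0.4},
    {"xyz": [-77,-238,-8],"turn": [-0.018,-0.18,-0.17],"grip": 0.4},
    {"xyz": [-80,-248,-8],"turn": [-0.018,-0.193,-0.181],"grip": 0.4},
    {"xyz": [-81,-250,-8],"turn": [-0.018,-0.193,-0.181],"grip": 0.4},
  ],
)

```text
clock: 8.05
tcp_pos: [0.5137, -0.0391, 0.1422]
orientation: [0.096, 0.017, 0.995, -0.001]
wrist_force: [-0.1, 0.5, -0.3]
finger_gap: 0.0417
grip_force: 25.5
```

>>> apply_moves(
  rows=[
    {"xyz": [0,0,0],"turn": [0,0,0],"grip": 0.4},
    {"xyz": [0,0,0],"turn": [0,0,0],"grip": 0.4},
    {"xyz": [0,0,0],"turn": [0,0,0],"grip": 0.4},
  ],
)

```text
clock: 8.3
tcp_pos: [0.5145, -0.0366, 0.1429]
orientation: [0.096, 0.015, 0.995, -0.001]
wrist_force: [0.5, 0.1, -0.2]
finger_gap: 0.0421
grip_force: 25.5
```

```bash
python3 - <<'E'
from h import *
from workcell import imaging
import pickle
d={n:imaging.read_camera(n) for n in('wrist','side','top')};pickle.dump(d,open('d4.pkl','wb'))
cv2.imwrite('pics/w5.png',np.hstack([cv2.resize(d['wrist']['color'],(480,360)),cv2.resize(d['side']['color'][140:260,230:336],(318,360))]))
for n in('side','top'):
    c=d[n];B=c['color'].astype(int);m=(B[...,2]>1.55*B[...,1])&(B[...,2]>45)
    P=cloud(c,m&box(c,220,100,450,300));P=P[(P[:,2]>.12)&(P[:,2]<.23)&(P[:,1]<.03)&(P[:,1]>-.1)];print(n,len(P),P.min(0) if len(P) else 0,P.max(0) if len(P) else 0)
E
python3 go.py .5735 -.0395 .1522 -.031 .192
```

```text
side 177 [ 0.48799923 -0.04095258  0.15846831] [0.53921439 0.02186039 0.21771568]
top 47 [ 0.52168598 -0.03520567  0.16587128] [ 0.53711886 -0.0156528   0.18244946]
at [ 0.5148 -0.0366  0.1432] xyz mm [-59.4  -1.1   2.4] turn [0.001 0.001 0.001] gap 0.042 gf 25.51059365272522 wf [-0.9  1.  -0.6] j [-0.25  0.1  -0.47  0.81  0.04 -0.22] t 8.45
```

View pics/w5.png

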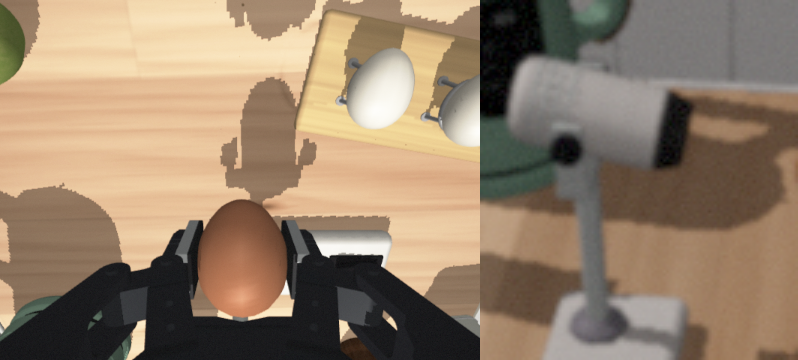

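The egg is unchanged in the wrist view (centre about (242,258) in the crop). The visible blunt tip at x≈0.537 matches the predicted 0.5386. Now a slow approach along the beam.

>>> apply_moves(
  rows=[
    {"xyz": [-3,0,0],"turn": [0,0,0],"grip": 0.4},
    {"xyz": [-8,-0.5,0.5],"turn": [0,0,0],"grip": 0.4},
    {"xyz": [-15,-1,1],"turn": [0,0,0],"grip": 0.4},
    {"xyz": [-22,-1,1],"turn": [0,0,0],"grip": 0.4},
    {"xyz": [-29,-1,1.5],"turn": [0,0,0],"grip": 0.4},
    {"xyz": [-36,-1,2],"turn": [0,0,0],"grip": 0.4},
    {"xyz": [-42,-1,2],"turn": [0,0,0],"grip": 0.4},
    {"xyz": [-47,-1,2],"turn": [0,0,0],"grip": 0.4},
    {"xyz": [-51,-1,2],"turn": [0,0,0],"grip": 0.4},
    {"xyz": [-54,-1,2],"turn": [0,0,0],"grip": 0.4},
    {"xyz": [-55,-1,2],"turn": [0,0,0],"grip": 0.4},
    {"xyz": [-55,-1,2],"turn": [0,0,0],"grip": 0.4},
  ],
)

```text
clock: 9.45
tcp_pos: [0.5692, -0.0401, 0.1519]
orientation: [0.097, 0.016, 0.995, -0.001]
wrist_force: [0.5, 0.3, -0.3]
finger_gap: 0.0421
grip_force: 25.5
```

>>> apply_moves(
  rows=[
    {"xyz": [0,0,0],"turn": [0,0,0],"grip": 0.4},
    {"xyz": [0,0,0],"turn": [0,0,0],"grip": 0.4},
  ],
)

```text
clock: 9.62
tcp_pos: [0.5687, -0.0401, 0.1518]
orientation: [0.096, 0.016, 0.995, -0.001]
wrist_force: [0.6, -0.7, -0.6]
finger_gap: 0.0425
grip_force: 25.5
```

```bash
python3 - <<'E'
from h import *
from workcell import imaging
import pickle
d={n:imaging.read_camera(n) for n in('wrist','side','top')};pickle.dump(d,open('d5.pkl','wb'))
a=cv2.resize(d['side']['color'][150:230,240:340],(400,320),interpolation=2);b=cv2.resize(d['top']['color'][130:230,330:455],(400,320),interpolation=2)
cv2.imwrite('pics/w6.png',np.hstack([a,b]))
mouth=np.array([.608,-.0405,.1813]);V=lambda c,p:(lambda q:(c['camera_matrix']@q)[:2]/q[2])((c['view']@np.r_[p,1])[:3])
p,y=.192,-.031;e=np.array([np.cos(p)*np.cos(y),np.cos(p)*np.sin(y),np.sin(p)])
from workcell import env
s=env.get_state()
ctr=s['tcp_pos']-.022*np.array([np.sin(p),0,-np.cos(p)]);tip=ctr+.0285*e
print('tip to mouth along',(tip-mouth)@e,'off',(tip-mouth)-((tip-mouth)@e)*e)
for n in('side','top'):print(n,'mouth',V(d[n],mouth),'tip',V(d[n],tip))
for n in('side','top'):
    c=d[n];B=c['color'].astype(int);m=(B[...,2]>1.55*B[...,1])&(B[...,2]>45)
    P=cloud(c,m&box(c,220,100,450,300));P=P[(P[:,2]>.14)&(P[:,2]<.21)&(P[:,1]<0)&(P[:,1]>-.08)];h=(P-mouth)@e;P=P[h>-.06];v=P-ctr
    xr=np.linalg.norm(np.cross(v,e),axis=1);print(n,len(P),'along max',np.sort((P-mouth)@e)[-4:].round(4),'y range',P[:,1].min().round(4),P[:,1].max().round(4),'z',P[:,2].max().round(4))
E
python3 go.py .5735 -.0395 .1522 -.031 .192
```

```text
tip to mouth along -0.015583695800399753 off [-0.00014868 -0.00099347  0.00060607]
side mouth [298.75163453 185.90151951] tip [307.22327555 187.23397761]
top mouth [382.85818248 194.54608435] tip [383.43400228 204.82759239]
side 135 along max [-0.0152 -0.0148 -0.0146 -0.0142] y range -0.0431 -0.007 z 0.2029
at [ 0.5688 -0.0402  0.1519] xyz mm [-4.7  0.8  0.6] turn [ 0.     0.002 -0.   ] gap 0.0418 gf 25.510507822036743 wf [ 0.3 -0.  -0.7] j [-0.23  0.19 -0.34  0.85  0.04 -0.2 ] t 9.77Traceback (most recent call last):
  File "<stdin>", line 17, in <module>
    return umr_minimum(a, axis, None, out, keepdims, initial, where)
ValueError: zero-size array to reduction operation minimum which has no identity
```

View pics/w6.png

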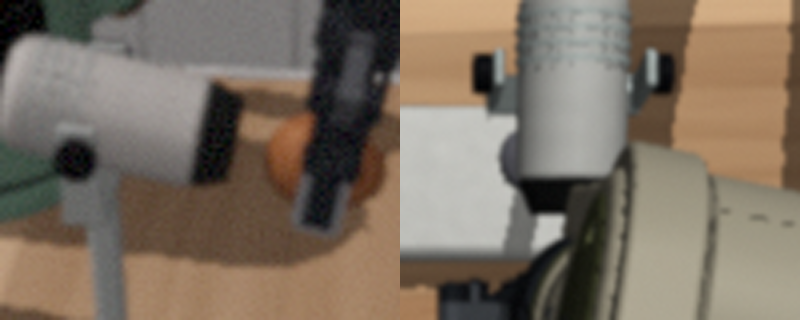

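The side view shows the egg in line with the head axis, about 15 mm before the cup. I'll move 4 mm closer and hold still.

>>> apply_moves(
  rows=[
    {"xyz": [-1,0,0],"turn": [0,0,0],"grip": 0.4},
    {"xyz": [-2,0,0],"turn": [0,0,0],"grip": 0.4},
    {"xyz": [-3,0,0],"turn": [0,0,0],"grip": 0.4},
    {"xyz": [-4,0,0],"turn": [0,0,0],"grip": 0.4},
    {"xyz": [-4,0,0],"turn": [0,0,0],"grip": 0.4},
    {"xyz": [-4,0,0],"turn": [0,0,0],"grip": 0.4},
    {"xyz": [-4,0,0],"turn": [0,0,0],"grip": 0.4},
    {"xyz": [-4,0,0],"turn": [0,0,0],"grip": 0.4},
    {"xyz": [-4,0,0],"turn": [0,0,0],"grip": 0.4},
    {"xyz": [-4,0,0],"turn": [0,0,0],"grip": 0.4},
  ],
)

```text
clock: 10.6
tcp_pos: [0.5729, -0.0403, 0.1527]
orientation: [0.097, 0.016, 0.995, -0.001]
wrist_force: [0.1, 0.4, -0.5]
finger_gap: 0.0417
grip_force: 25.5
```

```bash
python3 go.py .5735 -.0395 .1522 -.031 .192; python3 -c "
from workcell import ticket
print(ticket.hand_in())"
```

```text
at [ 0.5729 -0.0403  0.1527] xyz mm [-0.4  0.8  0.6] turn [ 0.     0.002 -0.   ] gap 0.0417 gf 25.510066151618958 wf [ 0.1  0.4 -0.5] j [-0.23  0.2  -0.33  0.86  0.04 -0.2 ] t 10.6
the job is handed in; nothing more can be done
None
```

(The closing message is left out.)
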